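Try a sleeve's bush on the go-gauge and sort it

ROBOT

A 6-joint arm with a two-finger parallel gripper is mounted at the origin on a cart in front of the work surface, level with it; the furniture and walls round the work are solid. World frame = base frame: x ahead of the robot, y to its left, z up, the work surface at z = 0. Lengths are in m, angles in rad, forces in N, time in s.
With the tool pointing down it reaches from about 0.35 to 0.975 m from the base axis. Payload 4.9 kg.
Tool frame: the origin (TCP) lies midway between the tips of the shut fingers; the grasp point (between the pads) lies 19 mm behind it; z points along the fingers, y is the line along which they close (so a half turn about z gives the same grasp; the last joint's range is limited). The gripper opens to 85 mm and grips with 20 to 120 N. Pads are 22 mm wide; open, the fingers measure 114 mm over their backs; the gripper's body (76 mm by 85 mm) begins 54 mm behind the grasp point. The pads swing forward as they close: fully open they stand 13 mm farther back than shut.
Start: joints at [-1.341, 0.053, 1.613, -0, 1.476, -0.119], TCP at [0.214, -0.587, 0.195] pointing down, gripper open.
Joint ranges: [-3.01, 3.01], [-1.01, 2.22], [0.06, 2.58], [-1.02, 4.17], [0.09, 2.62], [-3.14, 3.14]. Speed limits (rad/s): [2.57, 2.57, 3.14, 3.14, 3.14, 3.14].

INTERFACE

Orientations are given as a rotation vector (axis times angle).
In Python, from station import ctrl gives the robot as it stands.
- The arm moves only by the tool carry_out, never from a script. Its argument "moves" is a list of rows, each an object of numbers: "x", "y", "z": the shift along the tool's x, y, z in units of 25 mm (1.0 is 25 mm); "turn": the turn about the tool's z in rad. In form: [{"x": .., "y": .., "z": .., "turn": ..}, ...]. A call has exactly 8 rows; each row shifts and turns the commanded pose from where the row before left it, along the tool's axes as they then stand; what a row does not reach is not made up. A row lasts 1/10 s, in which the tool goes at most 50 mm and 8.59 degrees, less where a joint would pass 70% of its speed; a pose out of reach is approached as far as the arm can. A call is refused whole if a number of a shift passes 1 or a number of a turn 0.15, either way. A call with a gripper value outside its range is refused whole. "grip" is the finger opening in mm, from 0 to 85.4, set as the call begins (left out, the last holds). The fingers move at their own pace and stop on an object; "newtons" is the grip in N (left out, the last holds). Time passes only in rows, so rows that do not move let the fingers close, or fill a call up. It gives the time, the measured TCP pose, the force, the opening and the grip force at its end, in the units of the state.
- ctrl.get_obs(): the state, without advancing time (a new reading comes with each control period).
- ctrl.get_image(name): name is "side" or "top" or "wrist"; returns the picture (384x512x3 uint8, red, green, blue); there is no depth.
- ctrl.calibration(name): a dict with "fx", "fy", "cx", "cy" (pixels), "k1" (the pictures are not rectified: a ray, as slopes to the right and down, at radius r is drawn at 1 + k1 r^2 times it, then the intrinsics apply), "R" (3x3) and "t" (3): a world point X has camera coordinates R X + t; the wrist camera has in their place "T_tool_cam" (4x4, takes a point from camera to tool coordinates, whose origin is the TCP and whose axes are the flange's). Camera axes: x right, y down, z forward; pixel columns grow to the right and rows downward; lengths in m; the calibration is good to about 2 mm. A picture is of the moment at which its call begins: read the wrist's pose just before it. calibration takes no time and is no camera call.
- ctrl.finish_job(): hands the job in; it is judged then, once.
Trained networks look in the newest picture that a camera, given by its name, has taken for a name from the list of things; names that differ only in an ending like _2 or _b are one class to them, and where a whole thing is asked for, a point or a joint stands for the part that bears it (a point fixed in the world has none). Each returns a list of dicts, best first, with "confidence" (0 to 1); they miss things now and then, are a little off and sometimes report something else, mostly with a low value. They report only what shows in the picture. A call takes as long as a camera call.
- ctrl.look_for(camera, query): "rect" ([left, top, width, height] in pixels, round what is visible of it).
- ctrl.mark_of(camera, query): "pixel" ([column, row] in pixels: a listed point, or the origin of a listed thing).
The state is a dict: "t": time; "q": joint angles; "dq": joint speeds; "effort": joint torques, N m; "tool_pos": TCP position; "tool_rot": TCP orientation; "contact_force": force on the tool from outside, world axes, zero at the start; "wrist_torque": the same for the moment, N m; "opening": finger opening in m; "grip_force": force on a finger pad.
Only numpy, scipy, OpenCV 4.12 (cv2) and the standard library are available. Lean on these libraries where they do the work, as an engineer would, in place of code of your own. Each camera call takes 0.05 s, during which the arm holds its last target. There are 200 camera calls.

TASK

Take the sleeve from the right-hand place of the white rack (the one on the gauge's side), turn it end for end and slide its bronze end onto the level steel pin of the gauge as far as it will go, without forcing it. If it goes fully home against the flange, draw it off and lay it in the middle of the green vee saddle; if it stops short, lay it in the red one. Lay it down without dropping it, and leave the other sleeve and the things round about where they are.

Things in the scene. Friction and masses are not known exactly. Their poses are not given: they have to be found in the camera images.
- sleeve_a: One sleeve: aluminium sleeve, a round bar 28 mm thick, 100 mm long, 150 g; a bronze bush (yellow flange 6 mm thick, 16 mm bore) in its +x end, the other end plain with a groove near it. Origin at its centre, x along it to the bronze end. Both sleeves look alike. A fully reamed bore is 48 mm deep; an unreamed one narrows to 10 mm inside, so that the pin enters only about 20 mm.
- sleeve_b: The other sleeve: aluminium sleeve, a round bar 28 mm thick, 100 mm long, 150 g; a bronze bush (yellow flange 6 mm thick, 16 mm bore) in its +x end, the other end plain with a groove near it. Origin at its centre, x along it to the bronze end. Both sleeves look alike. A fully reamed bore is 48 mm deep; an unreamed one narrows to 10 mm inside, so that the pin enters only about 20 mm.
- sleeve_a_mouth (a point): Centre of the bronze end face of sleeve_a, on its axis, 50 mm along +x from its centre.
- sleeve_b_mouth (a point): Centre of the bronze end face of sleeve_b, on its axis, 50 mm along +x from its centre.
- queue_rack: Two-place rack, fixed: aluminium base 104 x 150 x 8 mm, white uprights like the saddles'. Origin under its middle, z up. Two vees along its x, at y = -42.5 mm (next) and y = +42.5 mm (waiting). At the start one sleeve lies in each, axis 48 mm over the bench, within 8 mm of centred lengthwise, bronze end to the rack's -x (towards the robot). Either sleeve may be in either place.
- next_place (a point): Middle of the rack's next place (the right-hand one seen from the robot, on the gauge's side), at the height of a lying sleeve's axis, 48 mm over the bench.
- waiting_place (a point): Middle of the rack's waiting place (the left-hand one), at the height of a lying sleeve's axis.
- gauge: Bench go-gauge, fixed: dark foot 85 x 80 x 12 mm, aluminium block 34 x 46 mm, 107 mm high, and a level steel pin towards the gauge's -x (the robot's side), 14 mm thick, 45 mm long, its first 10 mm tapering to 6 mm at the tip; at its root a flange 32 mm across with a green band. Origin on the bench under the block, z up. Over 40 N between sleeve and gauge is forcing.
- gauge_flange (a point): Centre of the flange's front face, on the pin's axis, 90 mm over the bench. Same axes as the gauge. A good bush comes to rest here.
- gauge_tip (a point): Tip of the pin, on its axis, 90 mm over the bench, 45 mm in front (-x) of the flange face. Same axes as the gauge.
- green_saddle: Green vee saddle, fixed: base 104 x 70 x 8 mm with two uprights, 10 mm thick, 52 mm wide, 48 mm high, 30 mm either side of the middle (50 mm gap between them), each with a 90 degree notch open upwards, 40 mm wide at the mouth. Origin under the middle, x along the vee, z up. A lying sleeve's axis is 48 mm over the bench.
- green_seat (a point): Middle of the green saddle's vee, where the centre of a sleeve lying in it belongs, 48 mm over the bench.
- red_saddle: Red vee saddle, fixed: base 104 x 70 x 8 mm with two uprights, 10 mm thick, 52 mm wide, 48 mm high, 30 mm either side of the middle (50 mm gap between them), each with a 90 degree notch open upwards, 40 mm wide at the mouth. Origin under the middle, x along the vee, z up. A lying sleeve's axis is 48 mm over the bench.
- red_seat (a point): Middle of the red saddle's vee, where the centre of a sleeve lying in it belongs, 48 mm over the bench.
- nut_jar: Bystander: white screw-cap jar, 44 mm across, 61 mm high, loose. Origin under its centre.
- threadlock_bottle: Bystander: red bottle with a blue cap, 29 mm across, 96 mm high, loose, at the back. Origin under its centre.
- bit_block: Bystander: aluminium block with driver bits, 32 x 85 x 42 mm, loose. Origin under its centre.
- loupe: Bystander: black eye loupe, 37 mm across, 38 mm high, loose. Origin under its centre.

How it is judged:
On the way:
1. the sleeve's bronze end has been slid straight onto the gauge pin as far as it goes: home within 4 mm of the flange if its bush is fully reamed, or at least 16 mm onto the pin if it stops short (((distance between sleeve_a_mouth and gauge_flange below 0.004 m and angle between the x axis of sleeve_a and the x axis of gauge, either way round below 0.08 rad) or (x of sleeve_b_mouth in the frame of gauge_tip between 0.016 and 0.026 m and y of sleeve_b_mouth in the frame of gauge_tip between -0.004 and 0.004 m and z of sleeve_b_mouth in the frame of gauge_tip between -0.004 and 0.004 m and angle between the x axis of sleeve_b and the x axis of gauge, either way round below 0.08 rad))), for 0.2 s.
At the end, for the whole second after the job is handed in: The gauged sleeve rests in the right saddle (green if it went home, red if it stopped short): centre within 20 mm of the saddle's middle lengthwise, 5 mm sideways and in height, in line within 0.12 rad; the other sleeve lies within 20 mm of the middle of the waiting place (((distance between sleeve_a and green_seat below 0.02 m and z of sleeve_a in the frame of green_seat between -0.005 and 0.005 m and y of sleeve_a in the frame of green_seat between -0.005 and 0.005 m and angle between the x axis of sleeve_a and the x axis of green_saddle, either way round below 0.12 rad and linear speed of sleeve_a below 0.02 m/s and distance between sleeve_b and waiting_place below 0.02 m) or (distance between sleeve_b and red_seat below 0.02 m and z of sleeve_b in the frame of red_seat between -0.005 and 0.005 m and y of sleeve_b in the frame of red_seat between -0.005 and 0.005 m and angle between the x axis of sleeve_b and the x axis of red_saddle, either way round below 0.12 rad and linear speed of sleeve_b below 0.02 m/s and distance between sleeve_a and waiting_place below 0.02 m))); the robot touches nothing.
It fails at once if a sleeve is pushed against the gauge with more than 40 N (contact force between any of sleeve_a, sleeve_b and gauge above 40 N).
It fails at once if a sleeve is let fall (moves faster than 0.5 m/s out of the fingers) ((contact force between the fingers and sleeve_a below 0.1 N and linear speed of sleeve_a above 0.5 m/s) or (contact force between the fingers and sleeve_b below 0.1 N and linear speed of sleeve_b above 0.5 m/s)).
It fails at once if a bystander is shifted by more than 30 mm (distance of any of nut_jar, threadlock_bottle, bit_block, loupe from where it was at the start of the episode above 0.03 m).
It also fails if it takes over 43 s, if anything falls off the work surface, if the arm or the gripper's body presses on something with over 40 N, if the wrist force passes 120 N, or if a joint passes its speed limit or range.

## Working session

There is one attempt and no reset: what is moved stays moved. The work goes in short steps, Python scripts to look and compute and a tool call to move; the robot and the scene stay as the last step left them, time stands still between calls to the robot, and variables do not carry over. Pictures are saved under pics/ and viewed, at most 10 in all, crops included, and the job is handed in when it is done.

Besides the shell and the picture viewer there is one more tool, called after "Emit:" as a command line: name --argument value ..., lists and objects as JSON in quotes. carry_out: Moves the arm, as the interface text tells. Its arguments: {"type":"object","properties":{"moves":{"type":"array"},"grip":{"type":"number"},"newtons":{"type":"number"}},"required":["moves"]}

```bash
mkdir -p pics; ls
python3 - <<'E'
from station import ctrl
import cv2,numpy as np
print(ctrl.get_obs())
for n in ("top","side"):
    im=ctrl.get_image(n); cv2.imwrite(f"pics/{n}0.png",im[:,:,::-1])
    c=ctrl.calibration(n); print(n,c)
    for q in ["sleeve_a","sleeve_a_mouth","next_place","waiting_place","queue_rack","gauge","gauge_flange","gauge_tip","green_saddle","green_seat","red_saddle","red_seat"]:
        print(q,[(np.round(d["pixel"],1).tolist(),round(d["confidence"],2)) for d in ctrl.mark_of(n,q)[:3]])
print(ctrl.calibration("wrist"))
E
```

```text
pics
{'t': 0.0, 'q': array([-1.34103501e+00,  5.33808748e-02,  1.61430755e+00,  1.12493739e-05,
        1.47600158e+00, -1.19029165e-01]), 'dq': array([ 0.00018013,  0.00031213,  0.00059352, -0.00062335,  0.00048547,
        0.00022906]), 'effort': array([-1.23984140e-03, -3.93684053e+01, -3.70180106e+01, -1.51441332e-04,
        7.11461005e-03,  1.26218328e-05]), 'tool_pos': array([ 0.21342583, -0.58668054,  0.19374012]), 'tool_rot': array([-3.09187719e+00, -5.44740723e-01,  1.64639059e-04]), 'contact_force': array([ 0.23822489,  0.42446178, -0.05392328]), 'wrist_torque': array([-0.0605464 ,  0.01807879,  0.02423943]), 'grip_force': 0.0, 'opening': 0.08537990271823025}
top {'fx': 422.02640686189477, 'fy': 422.02640686189477, 'cx': 254.27625860369238, 'cy': 194.2883593294588, 'k1': -0.10362366275040337, 'R': array([[ 0.00871298, -0.9998898 ,  0.01201933],
       [-0.98445871, -0.01068563, -0.1752908 ],
       [ 0.17539992, -0.01030523, -0.98444333]]), 't': array([-0.03346694,  0.59678875,  1.19016912])}
sleeve_a [([200.8, 231.6], 0.91), ([173.1, 226.7], 0.91), ([191.9, 226.4], 0.4)]

[... 1123 characters left out ...]
], 0.87)]
gauge_tip [([259.6, 193.5], 0.59)]
green_saddle [([291.1, 199.0], 0.68)]
green_seat [([294.8, 183.1], 0.62), ([322.5, 252.5], 0.29)]
red_saddle [([316.4, 174.0], 0.93)]
red_seat [([321.7, 163.0], 0.97)]
{'fx': 321.19313666995697, 'fy': 321.19313666995697, 'cx': 256.1451473129032, 'cy': 193.18638306171815, 'k1': 0.004026169788527154, 'T_tool_cam': array([[ 6.02295917e-06, -9.53739369e-01, -3.00634690e-01,
         7.57557782e-02],
       [ 9.99999974e-01,  7.39748868e-05, -2.14645232e-04,
         5.79485977e-04],
       [ 2.26955025e-04, -3.00634681e-01,  9.53739344e-01,
        -1.78025919e-01],
       [ 0.00000000e+00,  0.00000000e+00,  0.00000000e+00,
         1.00000000e+00]])}
```

```bash
cat > h.py <<'E'
import numpy as np, cv2
from scipy.spatial.transform import Rotation as Ro
from station import ctrl
def cam(n,obs=None):
    c=ctrl.calibration(n)
    if n=="wrist":
        T=np.eye(4);T[:3,:3]=Ro.from_rotvec(obs["tool_rot"]).as_matrix();T[:3,3]=obs["tool_pos"]
        Ti=np.linalg.inv(T@c["T_tool_cam"]);R,t=Ti[:3,:3],Ti[:3,3]
    else: R,t=c["R"],c["t"]
    K=np.array([[c["fx"],0,c["cx"]],[0,c["fy"],c["cy"]],[0,0,1]])
    return K,np.array([c["k1"],0,0,0,0.]),np.array(R),np.array(t)
def ray(C,p):
    K,d,R,t=C; u=cv2.undistortPoints(np.array([[p]],float),K,d)[0,0]
    return -R.T@t, R.T@np.array([u[0],u[1],1])
def at_z(C,p,z):
    o,v=ray(C,p); return o+v*(z-o[2])/v[2]
def proj(C,X):
    K,d,R,t=C; return cv2.projectPoints(np.array([X],float),cv2.Rodrigues(R)[0],t,K,d)[0][0,0]
def tri(rs):
    A=0;b=0
    for o,v in rs:
        v=v/np.linalg.norm(v);P=np.eye(3)-np.outer(v,v);A=A+P;b=b+P@o
    return np.linalg.solve(A,b)
E
python3 - <<'E'
from h import *
T,S=cam("top"),cam("side")
for n,z,p,q in [("sl_next",.048,(200.8,231.6),(287.9,252.9)),("sl_wait",.048,(173.1,226.7),(276.8,282.8)),("next",.048,(205.3,230.3),(287.7,250.7)),("wait",.048,(170.8,223.9),(271.8,276.4)),("rack",0,(189,230),(274.4,280.2)),("mouth_next",.048,(201.5,247.9),(308.9,261.9)),("gauge",0,(242.9,175.5),(230.1,220.4)),("flange",.09,(246,182.1),(237.2,196)),("tip",.09,(247.8,194.5),(259.6,193.5)),
 ("green",0,(292.3,216),(291.1,199)),("gseat",.048,(295.7,216.1),(294.8,183.1)),("red",0,(339.1,240.6),(316.4,174)),("rseat",.048,(344,235.4),(321.7,163))]:
    print(n,at_z(T,p,z).round(3),at_z(S,q,z).round(3),tri([ray(T,p),ray(S,q)]).round(3))
for n in("top","side"):
    im=cv2.imread(f"pics/{n}0.png")
    im=im[130:300,100:400] if n=="top" else im[100:350,150:420]
    cv2.imwrite(f"pics/{n}c.png",cv2.resize(im,None,fx=2.4,fy=2.4,interpolation=2)[:600,:800])
E
```

```text
sl_next [0.486 0.127 0.048] [0.484 0.119 0.048] [0.484 0.126 0.055]
sl_wait [0.499 0.209 0.048] [0.486 0.21  0.048] [0.493 0.208 0.047]
next [0.49  0.114 0.048] [0.486 0.113 0.048] [0.488 0.114 0.049]
wait [0.507 0.216 0.048] [0.5   0.196 0.048] [0.501 0.212 0.066]
rack [0.494 0.169 0.   ] [0.502 0.162 0.   ] [0.497 0.168 0.007]
mouth_next [0.439 0.124 0.048] [0.435 0.133 0.048] [0.438 0.125 0.039]
gauge [0.665 0.008 0.   ] [ 0.667 -0.006  0.   ] [0.662 0.007 0.011]
flange [ 0.626 -0.003  0.09 ] [0.642 0.003 0.09 ] [ 0.635 -0.001  0.086]
tip [ 0.59  -0.009  0.09 ] [ 0.592 -0.023  0.09 ] [ 0.588 -0.009  0.1  ]
green [ 0.54  -0.145  0.   ] [ 0.535 -0.148  0.   ] [ 0.537 -0.145  0.003]
gseat [ 0.534 -0.15   0.048] [ 0.529 -0.16   0.048] [ 0.53  -0.149  0.055]
red [ 0.466 -0.287  0.   ] [ 0.487 -0.306  0.   ] [ 0.475 -0.284  0.013]
rseat [ 0.478 -0.292  0.048] [ 0.474 -0.296  0.048] [ 0.476 -0.291  0.051]
```

View pics/topc.png

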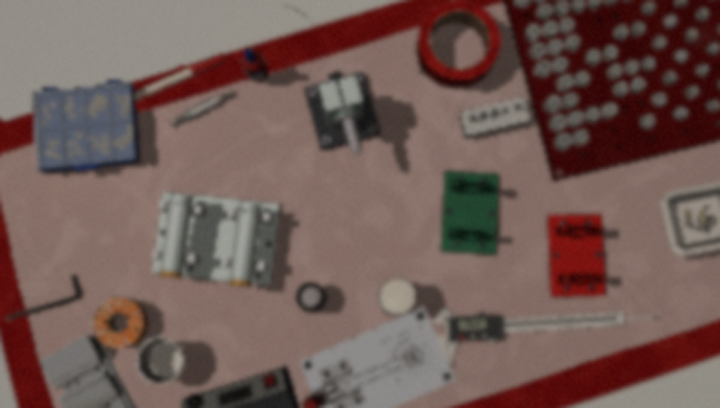

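View pics/sidec.png

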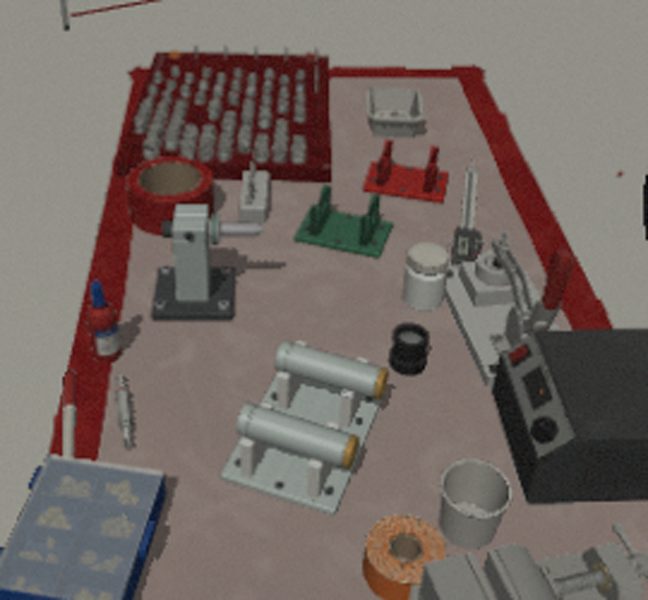

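Emit:
carry_out --moves '[{"x": 0.98,"y": -0.62},{"x": 0.98,"y": -0.62},{"x": 0.98,"y": -0.62},{"x": 0.98,"y": -0.62},{"x": 0.98,"y": -0.62},{"x": 0.98,"y": -0.62},{"x": 0.98,"y": -0.62},{"x": 0.98,"y": -0.62}]' --grip 70

```text
validation failed for argument at $.mo...
```

Emit:
carry_out --moves '[{"x": 0.98,"y": -0.62},{"x": 0.98,"y": -0.62},{"x": 0.98,"y": -0.62},{"x": 0.98,"y": -0.62},{"x": 0.98,"y": -0.62},{"x": 0.98,"y": -0.62},{"x": 0.98,"y": -0.62},{"x": 0.98,"y": -0.62}]'

```text
validation failed for argument at $.mo...
```

```bash
cat > look.py <<'E'
import sys
from h import *
name=sys.argv[1]; qs=sys.argv[2:]
o=ctrl.get_obs(); im=ctrl.get_image("wrist"); cv2.imwrite(f"pics/{name}.png",im[:,:,::-1])
np.savez(f"pics/{name}.npz",p=o["tool_pos"],r=o["tool_rot"])
C=cam("wrist",o); R=Ro.from_rotvec(o["tool_rot"]).as_matrix()
print("t",round(o["t"],2),"tcp",o["tool_pos"].round(4),"xyaw",round(float(np.arctan2(R[1,0],R[0,0])),4),"down",R[:,2].round(3),"q",o["q"].round(2),"f",o["contact_force"].round(1),"open",round(o["opening"],4),o["grip_force"])
Z={"gauge":0,"green_saddle":0,"red_saddle":0,"queue_rack":0,"gauge_flange":.09,"gauge_tip":.09}
for q in qs:
    for d in ctrl.mark_of("wrist",q)[:3]:
        print(q,np.round(d["pixel"],1).tolist(),round(d["confidence"],2),at_z(C,d["pixel"],Z.get(q,.048)).round(4)[:2])
E
python3 look.py w1 green_saddle green_seat red_saddle red_seat gauge_flange gauge_tip
```

```text
t 1.3 tcp [ 0.2136 -0.5874  0.195 ] xyaw 0.3488 down [ 0. -0. -1.] q [-1.34  0.05  1.61  0.    1.48 -0.12] f [-0.7 -0.4 -0. ] open 0.0853 0.0
```

View pics/w1.png

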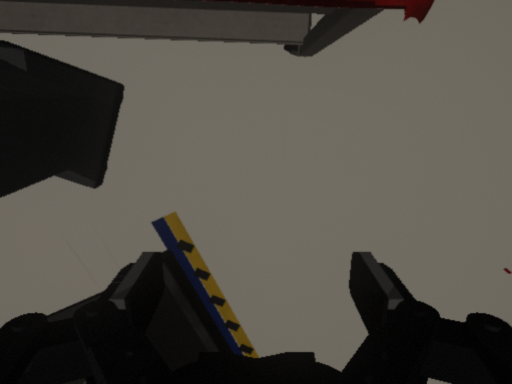

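Emit:
carry_out --moves '[{"x": 0.98,"y": -0.62,"z": 0,"turn": 0},{"x": 0.98,"y": -0.62,"z": 0,"turn": 0},{"x": 0.98,"y": -0.62,"z": 0,"turn": 0},{"x": 0.98,"y": -0.62,"z": 0,"turn": 0},{"x": 0.98,"y": -0.62,"z": 0,"turn": 0},{"x": 0.98,"y": -0.62,"z": 0,"turn": 0},{"x": 0.98,"y": -0.62,"z": 0,"turn": 0},{"x": 0.98,"y": -0.62,"z": 0,"turn": 0}]' --grip 70

```text
t: 2.45
tool_pos: [0.3561, -0.4029, 0.1952]
tool_rot: [3.094, 0.545, 0.0]
contact_force: [0.1, -0.2, 0.2]
opening: 0.0704
grip_force: 0.0
```

Emit:
carry_out --moves '[{"x": 0.98,"y": -0.62,"z": 0,"turn": 0},{"x": 0.98,"y": -0.62,"z": 0,"turn": 0},{"x": 0.98,"y": -0.62,"z": 0,"turn": 0},{"x": 0.98,"y": -0.62,"z": 0,"turn": 0},{"x": 0.98,"y": -0.62,"z": 0,"turn": 0},{"x": 0.98,"y": -0.62,"z": 0,"turn": 0},{"x": 0.98,"y": -0.62,"z": 0,"turn": 0},{"x": 0.98,"y": -0.62,"z": 0,"turn": 0}]'

```text
t: 3.25
tool_pos: [0.4979, -0.2193, 0.1952]
tool_rot: [3.094, 0.545, 0.0]
contact_force: [0.5, -0.1, -0.1]
opening: 0.07
grip_force: 0.0
```

```bash
python3 look.py w2 green_saddle green_seat red_saddle red_seat gauge_flange gauge_tip
```

```text
t 3.25 tcp [ 0.4979 -0.2193  0.1952] xyaw 0.3488 down [ 0. -0. -1.] q [-0.55 -0.14  1.8  -0.    1.48  0.67] f [ 0.5 -0.1 -0.1] open 0.07 0.0
green_saddle [214.2, 111.9] 0.59 [ 0.5329 -0.1568]
green_seat [208.4, 113.7] 0.65 [ 0.534  -0.1567]
red_saddle [304.6, 196.6] 0.79 [ 0.4749 -0.2913]
red_seat [310.6, 207.1] 0.6 [ 0.4782 -0.2894]
```

View pics/w2.png

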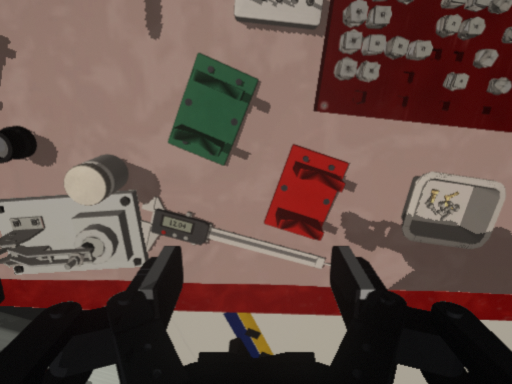

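Run:
```python
from h import *
d=np.load("pics/w2.npz"); C=cam("wrist",dict(tool_pos=d["p"],tool_rot=d["r"]))
for n,c in dict(green=[(202,53),(258,79),(222,164),(169,142)],red=[(295,145),(349,159),(320,239),(265,222)]).items():
    P=np.array([at_z(C,p,.008)[:2] for p in c]); v=(P[0]+P[1]-P[2]-P[3])/2
    print(n,P.mean(0).round(4),"yaw",np.arctan2(v[1],v[0]).round(3),"len",np.linalg.norm(v).round(4),"wid",np.linalg.norm((P[0]+P[3]-P[1]-P[2])/2).round(4))
```

```text
green [ 0.5336 -0.1555] yaw -0.075 len 0.1019 wid 0.0643
red [ 0.4822 -0.2899] yaw 0.048 len 0.1025 wid 0.0687
```

Emit:
carry_out --moves '[{"x": 0.66,"y": -0.92,"z": 0,"turn": 0},{"x": 0.66,"y": -0.92,"z": 0,"turn": 0},{"x": 0.66,"y": -0.92,"z": 0,"turn": 0},{"x": 0.66,"y": -0.92,"z": 0,"turn": 0},{"x": 0.66,"y": -0.92,"z": 0,"turn": 0},{"x": 0.66,"y": -0.92,"z": 0,"turn": 0},{"x": 0.66,"y": -0.92,"z": 0,"turn": 0},{"x": 0.66,"y": -0.92,"z": 0,"turn": 0}]'

```text
t: 4.4
tool_pos: [0.5585, -0.0023, 0.1951]
tool_rot: [3.094, 0.542, 0.0]
contact_force: [0.6, -0.5, -1.0]
opening: 0.0702
grip_force: 0.0
```

Emit:
carry_out --moves '[{"x": 0,"y": 0,"z": 0,"turn": 0.116},{"x": 0,"y": 0,"z": 0,"turn": 0.116},{"x": 0,"y": 0,"z": 0,"turn": 0.117},{"x": 0,"y": -0.6,"z": 0,"turn": 0},{"x": 0,"y": -0.6,"z": 0,"turn": 0},{"x": 0,"y": -0.6,"z": 0,"turn": 0},{"x": 0,"y": -0.6,"z": 0,"turn": 0},{"x": 0,"y": -0.1,"z": 0,"turn": 0}]'

```text
t: 5.2
tool_pos: [0.5582, 0.0623, 0.195]
tool_rot: [-3.141, -0.005, 0.0]
contact_force: [-0.4, -0.1, 0.7]
opening: 0.07
grip_force: 0.0
```

```bash
python3 look.py w3 gauge gauge_flange gauge_tip sleeve_a sleeve_a_mouth next_place queue_rack
```

```text
t 5.2 tcp [0.5582 0.0623 0.195 ] xyaw 0.0029 down [-0.  0. -1.] q [-0.02 -0.1   1.76  0.    1.48  1.55] f [-0.4 -0.1  0.7] open 0.07 0.0
gauge [304.7, 67.4] 0.79 [0.6597 0.0093]
gauge [338.8, 144.9] 0.61 [ 0.5758 -0.0344]
gauge_tip [338.1, 146.0] 0.62 [ 0.5889 -0.0107]
sleeve_a [197.5, 234.0] 0.75 [0.4843 0.1262]
sleeve_a [120.8, 223.4] 0.59 [0.4967 0.2093]
sleeve_a [303.7, 68.8] 0.59 [0.6552 0.0169]
sleeve_a_mouth [198.7, 272.9] 0.6 [0.4354 0.1273]
next_place [198.0, 228.1] 0.87 [0.4913 0.1253]
next_place [351.7, 261.5] 0.43 [ 0.4507 -0.0473]
queue_rack [172.8, 209.6] 0.74 [0.495  0.1646]
queue_rack [127.6, 264.6] 0.64 [0.4181 0.2295]
```

View pics/w3.png

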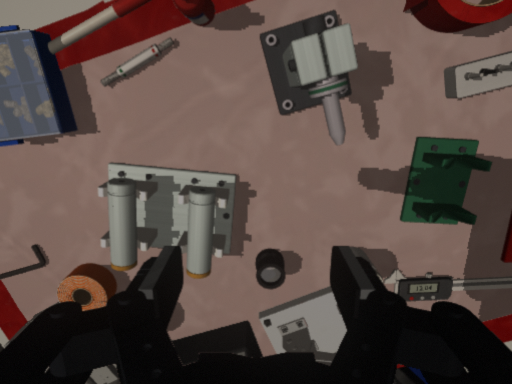

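```bash
python3 - <<'E'
from h import *
d=np.load("pics/w3.npz"); C=cam("wrist",dict(tool_pos=d["p"],tool_rot=d["r"]))
def ax(n,a,b,z):
    A,B=at_z(C,a,z),at_z(C,b,z); v=A-B; print(n,A.round(4),B.round(4),"mid",((A+B)/2).round(4),"yaw",np.arctan2(v[1],v[0]).round(3),"len",np.linalg.norm(v).round(4))
ax("sleeve",(203,192),(199,273),.048)
ax("rack edgeR",(237,175),(232,252),.008)
ax("rack edgeB",(109,163),(237,175),.008)
ax("pin",(329,95),(338.5,143),.09)
ax("footL",(262,36),(280,117),.012)
ax("footback",(262,36),(332,12),.012)
E
python3 - <<'E'
import cv2
im=cv2.imread("pics/w3.png")
cv2.imwrite("pics/w3c.png",cv2.resize(im[0:170,250:390],None,fx=3.5,fy=3.5,interpolation=cv2.INTER_CUBIC))
E
```

```text
sleeve [0.5329 0.1178 0.048 ] [0.4352 0.127  0.048 ] mid [0.4841 0.1224 0.048 ] yaw -0.094 len 0.0981
rack edgeR [0.5414 0.084  0.008 ] [0.4411 0.0918 0.008 ] mid [0.4912 0.0879 0.008 ] yaw -0.078 len 0.1006
rack edgeB [0.5552 0.2318 0.008 ] [0.5414 0.084  0.008 ] mid [0.5483 0.1579 0.008 ] yaw 1.478 len 0.1485
pin [6.319e-01 4.000e-04 9.000e-02] [ 0.5916 -0.0109  0.09  ] mid [ 0.6117 -0.0052  0.09  ] yaw 0.272 len 0.0419
footL [0.6886 0.056  0.012 ] [0.6081 0.0356 0.012 ] mid [0.6483 0.0458 0.012 ] yaw 0.248 len 0.0831
footback [0.6886 0.056  0.012 ] [ 0.7105 -0.0138  0.012 ] mid [0.6995 0.0211 0.012 ] yaw 1.875 len 0.0731
```

View pics/w3c.png

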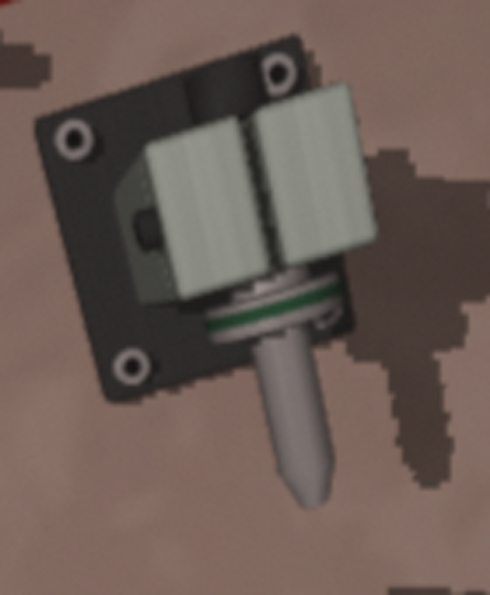

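Emit:
carry_out --moves '[{"x": -0.7,"y": -0.6,"z": 0,"turn": 0},{"x": -0.7,"y": -0.6,"z": 0,"turn": 0},{"x": -0.7,"y": -0.6,"z": 0,"turn": 0},{"x": -0.7,"y": -0.6,"z": 0,"turn": 0.088},{"x": 0,"y": 0,"z": 0.9,"turn": 0},{"x": 0,"y": 0,"z": 0.9,"turn": 0},{"x": 0,"y": 0,"z": 0.9,"turn": 0},{"x": 0,"y": 0,"z": 0.5,"turn": 0}]'

```text
t: 6.4
tool_pos: [0.4873, 0.1199, 0.113]
tool_rot: [3.138, -0.139, -0.004]
contact_force: [-0.0, 0.0, -0.0]
opening: 0.0701
grip_force: 0.0
```

```bash
python3 look.py w4 sleeve_a
```

```text
t 6.4 tcp [0.4873 0.1199 0.113 ] xyaw -0.0887 down [-0.003 -0.    -1.   ] q [ 0.09 -0.18  1.97 -0.    1.35  1.75] f [-0.  0. -0.] open 0.0701 0.0
sleeve_a [143.9, 193.1] 0.56 [0.4945 0.2076]
sleeve_a [248.3, 196.5] 0.55 [0.4843 0.1254]
sleeve_a [209.8, 171.6] 0.45 [0.5073 0.1532]
```

View pics/w4.png

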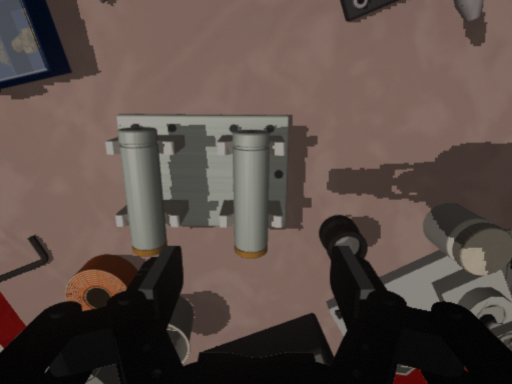

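Emit:
carry_out --moves '[{"x": 0,"y": -0.14,"z": 0.7,"turn": 0},{"x": 0,"y": 0,"z": 0.7,"turn": 0},{"x": 0,"y": 0,"z": 0.7,"turn": 0},{"x": 0,"y": 0,"z": 0.7,"turn": 0},{"x": 0,"y": 0,"z": 0.64,"turn": 0},{"x": 0,"y": 0,"z": 0,"turn": 0},{"x": 0,"y": 0,"z": 0,"turn": 0},{"x": 0,"y": 0,"z": 0,"turn": 0}]'

```text
t: 7.3
tool_pos: [0.4902, 0.1238, 0.0308]
tool_rot: [-3.138, 0.139, -0.005]
contact_force: [-0.0, 0.5, -0.6]
opening: 0.0699
grip_force: 0.0
```

Emit:
carry_out --moves '[{"x": 0,"y": 0,"z": 0,"turn": 0},{"x": 0,"y": 0,"z": 0,"turn": 0},{"x": 0,"y": 0,"z": 0,"turn": 0},{"x": 0,"y": 0,"z": 0,"turn": 0},{"x": 0,"y": 0,"z": 0,"turn": 0},{"x": 0,"y": 0,"z": 0,"turn": 0},{"x": 0,"y": 0,"z": 0,"turn": 0},{"x": 0,"y": 0,"z": 0,"turn": 0}]' --grip 15 --newtons 40

```text
t: 8.1
tool_pos: [0.4887, 0.1237, 0.029]
tool_rot: [3.139, -0.139, -0.0]
contact_force: [-0.7, -0.3, 0.3]
opening: 0.0148
grip_force: 0.0
```

```bash
python3 look.py w5 sleeve_a; python3 -c "
from h import *
o=ctrl.get_obs();print(o)
im=ctrl.get_image('side')[:,:,::-1];w=cv2.imread('pics/w5.png')
cv2.imwrite('pics/w5b.png',np.hstack([cv2.resize(im[180:340,220:400],(450,400)),w[:, 106:406][:,:]] if 0 else [cv2.resize(im[180:340,220:400],(450,400)),cv2.resize(w[90:390,130:380],(333,400))]))"
```

```text
t 8.1 tcp [0.4887 0.1237 0.029 ] xyaw -0.0882 down [-0. -0. -1.] q [ 0.1  -0.07  2.03  0.    1.18  1.76] f [-0.7 -0.3  0.3] open 0.0148 0.0
sleeve_a [99.4, 240.5] 0.91 [0.4951 0.2077]
sleeve_a [254.5, 244.8] 0.74 [0.4851 0.1239]
{'t': 8.2, 'q': array([ 1.00223281e-01, -7.08231288e-02,  2.02811442e+00,  1.90614340e-05,
        1.18431840e+00,  1.75924904e+00]), 'dq': array([-0.00125812,  0.00117072,  0.00014825,  0.00015233,  0.00246738,
       -0.00046211]), 'effort': array([ 1.88126469e-03, -2.96443713e+01, -3.27515423e+01,  1.18654830e-04,
        6.01223601e-04, -1.42623560e-05]), 'tool_pos': array([0.48873159, 0.12372678, 0.02899198]), 'tool_rot': array([-3.13852071e+00,  1.38556126e-01,  3.04826168e-05]), 'contact_force': array([ 0.20947483, -0.98847973,  0.84361275]), 'wrist_torque': array([-0.02197285,  0.00073966,  0.016435  ]), 'grip_force': 0.0, 'opening': 0.01496594272397601}
```

View pics/w5b.png

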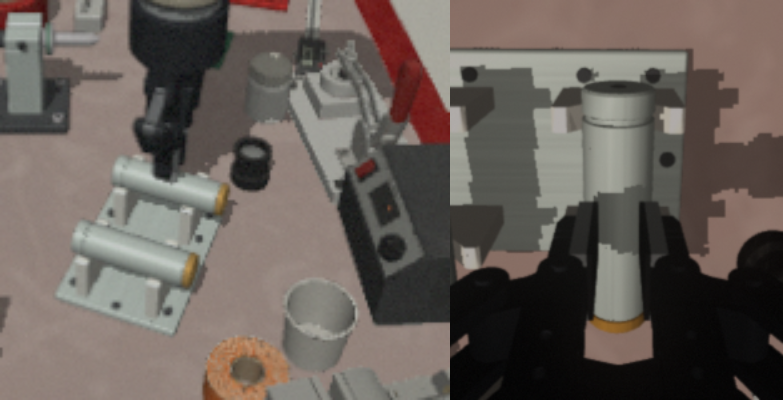

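```bash
python3 -c "
from h import *
S=cam('side');o=ctrl.get_obs();W=cam('wrist',o);f=lambda p:((p-[220,180])*2.5).round()
g=lambda p:((p-[130,90])*1.333).round()
for z in (.029,.048,.062,.08): 
  X=np.array([.4887,.1237,z]);print(z,f(proj(S,X)),g(proj(W,X)), g(proj(W,X+[0,.014,0])),g(proj(W,X-[0,.014,0])))
"
```

```text
0.029 [163. 200.] [166. 180.] [135. 182.] [197. 177.]
0.048 [164. 185.] [166. 198.] [132. 201.] [200. 196.]
0.062 [165. 173.] [166. 215.] [129. 218.] [203. 212.]
0.08 [166. 157.] [165. 240.] [124. 243.] [207. 237.]
```

```bash
python3 -c "
from h import *
im=ctrl.get_image('side')[:,:,::-1];w=cv2.imread('pics/w5.png')
cv2.imwrite('pics/w5d.png',np.hstack([cv2.resize(im[225:285,250:330],(400,300),interpolation=2),cv2.resize(w[220:370,180:330],(300,300),interpolation=2)]))"
```

```text
(no output)
```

View pics/w5d.png

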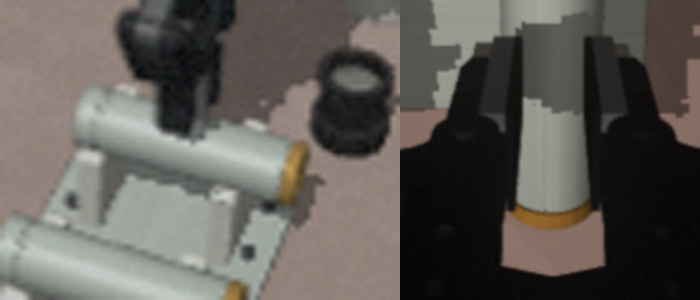

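Emit:
carry_out --moves '[{"x": 0,"y": 0,"z": 0,"turn": 0},{"x": 0,"y": 0,"z": 0,"turn": 0},{"x": 0,"y": 0,"z": 0,"turn": 0},{"x": 0,"y": 0,"z": 0.15,"turn": 0},{"x": 0,"y": 0,"z": 0.15,"turn": 0},{"x": 0,"y": 0,"z": 0.15,"turn": 0},{"x": 0,"y": 0,"z": 0.15,"turn": 0},{"x": 0,"y": 0,"z": 0,"turn": 0}]' --grip 60

```text
t: 9.1
tool_pos: [0.488, 0.1237, 0.0131]
tool_rot: [3.138, -0.138, -0.003]
contact_force: [0.1, 0.5, -0.3]
opening: 0.0601
grip_force: 0.0
```

```bash
python3 look.py w6 ; python3 -c "
from h import *
im=ctrl.get_image('side')[:,:,::-1];w=cv2.imread('pics/w6.png')
cv2.imwrite('pics/w6d.png',np.hstack([cv2.resize(im[215:285,245:325],(400,350),interpolation=2),cv2.resize(w[190:365,150:350],(400,350),interpolation=2)]))"
```

```text
t 9.1 tcp [0.488  0.1237 0.0131] xyaw -0.0882 down [-0.002 -0.    -1.   ] q [ 0.1  -0.05  2.04 -0.    1.15  1.76] f [ 0.1  0.5 -0.3] open 0.0601 0.0
```

View pics/w6d.png

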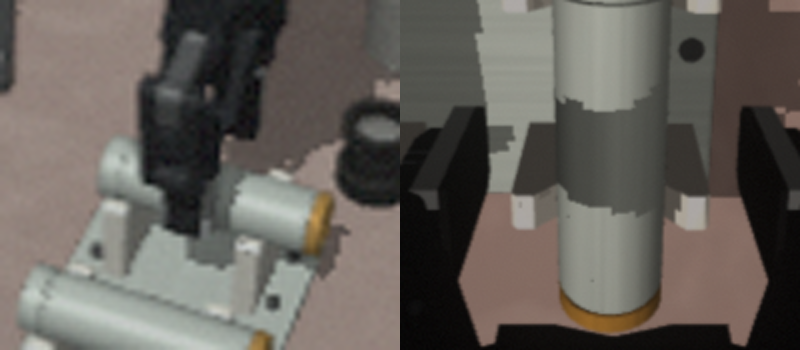

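```bash
python3 -c "
from h import *
S=cam('side')
for y in (.154,.160,.166):
  for z in (.02,.03,.04,.05,.06): print(y,z,proj(S,[.488,y,z]).round(1))
for z in (.03,.05,.06,.07): print('far',z,proj(S,[.49,.09,z]).round(1))
"
```

```text
0.154 0.02 [282.  272.6]
0.154 0.03 [282.2 269.4]
0.154 0.04 [282.4 266.1]
0.154 0.05 [282.6 262.8]
0.154 0.06 [282.8 259.4]
0.16 0.02 [281.4 274.6]
0.16 0.03 [281.6 271.4]
0.16 0.04 [281.8 268.1]
0.16 0.05 [282.  264.8]
0.16 0.06 [282.2 261.4]
0.166 0.02 [280.7 276.6]
0.166 0.03 [280.9 273.4]
0.166 0.04 [281.1 270.1]
0.166 0.05 [281.3 266.7]
0.166 0.06 [281.5 263.3]
far 0.03 [288.1 249.5]
far 0.05 [288.5 243. ]
far 0.06 [288.7 239.7]
far 0.07 [289.  236.3]
```

Emit:
carry_out --moves '[{"x": 0,"y": 0,"z": 0.13,"turn": 0},{"x": 0,"y": 0,"z": 0.13,"turn": 0},{"x": 0,"y": 0,"z": 0.13,"turn": 0},{"x": 0,"y": 0,"z": 0.13,"turn": 0},{"x": 0,"y": 0,"z": 0,"turn": 0},{"x": 0,"y": 0,"z": 0,"turn": 0},{"x": 0,"y": 0,"z": 0,"turn": 0},{"x": 0,"y": 0,"z": 0,"turn": 0}]'

```text
t: 10.0
tool_pos: [0.4889, 0.1237, 0.0012]
tool_rot: [-3.138, 0.139, -0.001]
contact_force: [-0.8, 0.9, 0.2]
opening: 0.06
grip_force: 0.0
```

Emit:
carry_out --moves '[{"x": 0,"y": 0,"z": 0.13,"turn": 0},{"x": 0,"y": 0,"z": 0.13,"turn": 0},{"x": 0,"y": 0,"z": 0.13,"turn": 0},{"x": 0,"y": 0,"z": 0.13,"turn": 0},{"x": 0,"y": 0,"z": 0,"turn": 0},{"x": 0,"y": 0,"z": 0,"turn": 0},{"x": 0,"y": 0,"z": 0,"turn": 0},{"x": 0,"y": 0,"z": 0,"turn": 0}]'

```text
t: 10.8
tool_pos: [0.4889, 0.1237, -0.0118]
tool_rot: [-3.138, 0.138, -0.001]
contact_force: [0.6, -0.4, -0.1]
opening: 0.0599
grip_force: 0.0
```

Emit:
carry_out --moves '[{"x": 0,"y": 0,"z": 0,"turn": 0},{"x": 0,"y": 0,"z": 0,"turn": 0},{"x": 0,"y": 0,"z": 0,"turn": 0},{"x": 0,"y": 0,"z": 0,"turn": 0},{"x": 0,"y": 0,"z": 0,"turn": 0},{"x": 0,"y": 0,"z": 0,"turn": 0},{"x": 0,"y": 0,"z": 0,"turn": 0},{"x": 0,"y": 0,"z": 0,"turn": 0}]' --grip 15 --newtons 40

```text
t: 11.6
tool_pos: [0.4889, 0.1241, -0.0117]
tool_rot: [-3.138, 0.139, -0.0]
contact_force: [-0.7, 3.6, 2.4]
opening: 0.0271
grip_force: 39.5
```

Emit:
carry_out --moves '[{"x": 0,"y": 0,"z": -0.4,"turn": 0},{"x": 0,"y": 0,"z": -0.8,"turn": 0},{"x": 0,"y": 0,"z": -0.8,"turn": 0},{"x": 0,"y": 0,"z": -0.8,"turn": -0.145},{"x": 0,"y": 0,"z": -0.8,"turn": -0.145},{"x": 0,"y": 0,"z": 0,"turn": -0.145},{"x": 0,"y": 0,"z": 0,"turn": -0.145},{"x": 0,"y": 0,"z": 0,"turn": -0.145}]'

```text
t: 12.4
tool_pos: [0.4883, 0.1229, 0.078]
tool_rot: [2.979, 0.992, -0.002]
contact_force: [0.4, 0.1, -1.9]
opening: 0.0268
grip_force: 39.5
```

Emit:
carry_out --moves '[{"x": 0,"y": 0,"z": 0,"turn": -0.145},{"x": 0,"y": 0,"z": 0,"turn": -0.145},{"x": 0,"y": 0,"z": 0,"turn": -0.145},{"x": 0,"y": 0,"z": 0,"turn": -0.145},{"x": 0,"y": 0,"z": 0,"turn": -0.145},{"x": 0,"y": 0,"z": 0,"turn": -0.145},{"x": 0,"y": 0,"z": 0,"turn": -0.145},{"x": 0,"y": 0,"z": 0,"turn": -0.145}]'

```text
t: 13.2
tool_pos: [0.4882, 0.1228, 0.0777]
tool_rot: [1.949, 2.463, -0.003]
contact_force: [0.2, 0.2, -1.9]
opening: 0.0267
grip_force: 39.5
```

Emit:
carry_out --moves '[{"x": 0,"y": 0,"z": 0,"turn": -0.145},{"x": 0,"y": 0,"z": 0,"turn": -0.145},{"x": 0,"y": 0,"z": 0,"turn": -0.145},{"x": 0,"y": 0,"z": 0,"turn": -0.145},{"x": 0,"y": 0,"z": 0,"turn": -0.145},{"x": 0,"y": 0,"z": 0,"turn": -0.145},{"x": 0,"y": 0,"z": 0,"turn": -0.145},{"x": 0,"y": 0,"z": 0,"turn": -0.145}]'

```text
t: 14.0
tool_pos: [0.4882, 0.1228, 0.0777]
tool_rot: [-0.28, -3.128, 0.003]
contact_force: [0.1, -0.1, -2.4]
opening: 0.0266
grip_force: 39.5
```

Emit:
carry_out --moves '[{"x": 0,"y": 0,"z": 0,"turn": -0.147},{"x": 0,"y": 0,"z": 0,"turn": -0.147},{"x": 0,"y": 0,"z": 0,"turn": -0.147},{"x": 0.1,"y": -0.95,"z": 0,"turn": 0},{"x": 0.1,"y": -0.95,"z": 0,"turn": 0},{"x": 0.1,"y": -0.95,"z": 0,"turn": 0},{"x": 0.1,"y": -0.95,"z": 0,"turn": 0},{"x": 0.1,"y": -0.95,"z": 0,"turn": 0}]'

```text
t: 14.8
tool_pos: [0.5061, 0.004, 0.0778]
tool_rot: [0.401, -3.115, 0.002]
contact_force: [0.2, -0.0, -1.4]
opening: 0.0271
grip_force: 39.7
```

Emit:
carry_out --moves '[{"x": 0.07,"y": -0.72,"z": 0,"turn": 0},{"x": 0,"y": -0.72,"z": 0,"turn": 0},{"x": 0,"y": 0,"z": 0.38,"turn": 0},{"x": 0,"y": 0,"z": 0.38,"turn": 0},{"x": 0,"y": 0,"z": 0.38,"turn": 0},{"x": 0,"y": 0,"z": 0.38,"turn": 0},{"x": 0,"y": 0,"z": 0.38,"turn": 0},{"x": 0,"y": 0,"z": 0,"turn": 0}]'

```text
t: 15.6
tool_pos: [0.5125, -0.0289, 0.0283]
tool_rot: [0.402, -3.112, -0.002]
contact_force: [-0.4, 0.3, -2.5]
opening: 0.0269
grip_force: 39.7
```

```bash
sed -i 's/"gauge_tip":.09/"gauge_tip":.09,"sleeve_a":.09,"sleeve_a_mouth":.09/' look.py; python3 look.py w7 gauge_flange gauge_tip sleeve_a_mouth sleeve_a
python3 - <<'E'
from h import *
for n in ("top","side"):
    ctrl.get_image(n); C=cam(n)
    cv2.imwrite(f"pics/{n}7.png",ctrl.get_image(n)[:,:,::-1])
    for q in ("gauge_tip","gauge_flange","sleeve_a_mouth","sleeve_a"):
        for d in ctrl.mark_of(n,q)[:3]: print(n,q,np.round(d["pixel"],1),round(d["confidence"],2),at_z(C,d["pixel"],.09).round(4))
# expected px in wrist
o=ctrl.get_obs();W=cam("wrist",o)
print("exp tip",proj(W,[.591,-.010,.09]),"flange",proj(W,[.633,.001,.09]))
E
```

```text
t 15.6 tcp [ 0.5125 -0.0289  0.0283] xyaw -2.8847 down [-0.004  0.001 -1.   ] q [-0.2  -0.04  2.   -0.    1.19 -2.03] f [-0.4  0.3 -2.5] open 0.0269 39.74075758829713
sleeve_a [254.6, 287.2] 0.83 [ 0.5128 -0.0302]
sleeve_a [17.1, 222.0] 0.69 [ 0.5078 -0.1272]
top gauge_tip [246.6 194.2] 0.89 [ 0.5905 -0.0053  0.09  ]
top gauge_flange [246.3 179. ] 0.72 [ 0.6349 -0.0039  0.09  ]
top gauge_flange [240.8 177.5] 0.36 [0.6391 0.0119 0.09  ]
top sleeve_a [174.3 227.2] 0.69 [0.4937 0.1977 0.09  ]
top sleeve_a [253.8 219.7] 0.54 [ 0.5175 -0.0265  0.09  ]
side gauge_tip [261.  196.2] 0.65 [ 0.5853 -0.013   0.09  ]
side gauge_flange [240.3 196. ] 0.97 [0.6343 0.0012 0.09  ]
side gauge_flange [297.3 195.2] 0.4 [ 0.5005 -0.0436  0.09  ]
side sleeve_a_mouth [272.8 198.6] 0.72 [ 0.5549 -0.0117  0.09  ]
side sleeve_a_mouth [326.6 224.6] 0.55 [0.4141 0.0498 0.09  ]
side sleeve_a [290.5 195.8] 0.77 [ 0.5161 -0.0361  0.09  ]
side sleeve_a [269.8 279.6] 0.38 [0.4929 0.2424 0.09  ]
exp tip [256.43092807 422.66561919] flange [256.40733045 482.41663468]
```

```bash
cat > prof.py <<'E'
from h import *
def edges(im,C,P0,P1,half,z,n=9,name=""):
    g=cv2.cvtColor(im,cv2.COLOR_BGR2LAB).astype(np.float32)
    P0=np.array([*P0,z]);P1=np.array([*P1,z]);u=(P1-P0)/np.linalg.norm(P1-P0);v=np.array([-u[1],u[0],0])
    offs=np.arange(-half*2,half*2+1e-9,.0005); out=[]
    for k in np.linspace(0,1,n):
        X=P0+k*(P1-P0)
        px=np.array([proj(C,X+o*v) for o in offs],np.float32)
        col=np.stack([cv2.remap(g[:,:,c],px[None,:,0],px[None,:,1],cv2.INTER_LINEAR)[0] for c in range(3)],1)
        col=cv2.GaussianBlur(col,(1,5),1)
        d=np.linalg.norm(col[4:]-col[:-4],axis=1); d=np.r_[0,0,d,0,0]
        # symmetric pair of width 2*half(+-20%) with best summed gradient
        best=max(((d[i]+d[j]-abs((offs[j]-offs[i])-2*half)*1000,i,j) for i in range(len(offs)) for j in range(i,len(offs)) if abs(offs[j]-offs[i]-2*half)<.3*half),key=lambda t:t[0])
        out.append((k*np.linalg.norm(P1-P0),(offs[best[1]]+offs[best[2]])/2,offs[best[2]]-offs[best[1]]))
    out=np.array(out)*1000; print(name); print(out.round(1).T)
    f=np.polyfit(out[:,0],out[:,1],1); print(" slope",f[0].round(3),"off0",f[1].round(2),"mm; +off is along",v.round(3)[:2])
if __name__=="__main__":
    d=np.load("pics/w3.npz"); C=cam("wrist",dict(tool_pos=d["p"],tool_rot=d["r"])); im=cv2.imread("pics/w3.png")
    u=np.array([np.cos(.257),np.sin(.257)]); tip=np.array([.591,-.010])
    edges(im,C,tip+.012*u,tip+.038*u,.007,.09,name="pin w3")
    edges(im,C,(.445,.126),(.52,.1196),.014,.048,name="sleeve w3")
    d=np.load("pics/w4.npz"); C=cam("wrist",dict(tool_pos=d["p"],tool_rot=d["r"])); im=cv2.imread("pics/w4.png")
    edges(im,C,(.445,.126),(.52,.1196),.014,.048,name="sleeve w4")
    for n in("top","side"):
        im=cv2.imread(f"pics/{n}0.png"); C=cam(n)
        edges(im,C,tip+.012*u,tip+.038*u,.007,.09,name="pin "+n)
        edges(im,C,(.445,.126),(.52,.1196),.014,.048,name="sleeve "+n)
E
python3 prof.py
```

```text
pin w3
[[ 0.   3.2  6.5  9.7 13.  16.2 19.5 22.7 26. ]
 [-0.5 -0.5 -0.2  0.   0.   0.3  0.   0.5 -0.5]
 [15.  15.  15.5 15.  15.  15.5 15.  15.  13. ]]
 slope 0.019 off0 -0.36 mm; +off is along [-0.254  0.967]
sleeve w3
[[ 0.   9.4 18.8 28.2 37.6 47.  56.5 65.9 75.3]
 [ 5.   5.5  8.5 12.   8.3  3.   2.5  2.8 -1. ]
 [32.  32.  29.  29.  28.5 28.  29.  28.5 30. ]]
 slope -0.094 off0 8.72 mm; +off is along [0.085 0.996]
sleeve w4
[[ 0.   9.4 18.8 28.2 37.6 47.  56.5 65.9 75.3]
 [ 2.   2.3  0.5 11.3  8.5  2.8  4.   4.  -1. ]
 [26.  26.5 29.  31.5 32.  28.5 25.  25.  29. ]]
 slope -0.015 off0 4.36 mm; +off is along [0.085 0.996]
pin top
[[ 0.   3.2  6.5  9.7 13.  16.2 19.5 22.7 26. ]
 [-2.5  1.   0.5 -0.2  0.8  0.   0.3  0.5  0.5]
 [14.  12.  12.  12.5 13.5 14.  12.5 14.  14. ]]
 slope 0.053 off0 -0.6 mm; +off is along [-0.254  0.967]
sleeve top
[[  0.    9.4  18.8  28.2  37.6  47.   56.5  65.9  75.3]
 [  7.    9.5  -0.2   9.5   5.5 -11.5   6.3   7.3  -0.5]
 [ 24.   28.   28.5  28.   24.   24.   26.5  27.5  28. ]]
 slope -0.079 off0 6.62 mm; +off is along [0.085 0.996]
pin side
[[ 0.   3.2  6.5  9.7 13.  16.2 19.5 22.7 26. ]
 [-5.7 -5.5 -5.5 -5.5 -5.5  3.5 -5.  -5.   4. ]
 [13.5 14.  14.  14.  14.  14.  14.  14.  14. ]]
 slope 0.259 off0 -6.73 mm; +off is along [-0.254  0.967]
sleeve side
[[ 0.   9.4 18.8 28.2 37.6 47.  56.5 65.9 75.3]
 [14.  -4.  13.5 13.5  9.3 13.  13.8 -2.7  5.5]
 [24.  28.  26.  26.  29.5 25.  24.5 29.5 28. ]]
 slope -0.054 off0 10.43 mm; +off is along [0.085 0.996]
```

Run:
```python
from prof import *
u=np.array([np.cos(.257),np.sin(.257)]); tip=np.array([.591,-.010]); t=np.array([.5125,-.0289])
for n in("side","top"):
    im=cv2.imread(f"pics/{n}7.png"); C=cam(n)
    edges(im,C,tip+.012*u,tip+.038*u,.007,.09,name="pin "+n)
    edges(im,C,t+.018*u,t+.05*u,.014,.088,name="sleeve front "+n)
    if n=="side": edges(im,C,t-.042*u,t-.018*u,.014,.088,name="sleeve rear "+n)
# raw columns of side image: Lab L and b at columns across pin & sleeve
im=cv2.cvtColor(cv2.imread("pics/side7.png"),cv2.COLOR_BGR2LAB); C=cam("side")
for X in [tip+.015*u,tip+.03*u,t+.03*u,t-.03*u]:
    p=proj(C,[*X,.09]); c=int(round(p[0])); r=int(round(p[1])); print(p.round(1),r-12,im[r-12:r+13,c,0].tolist(),im[r-12:r+13,c,1].tolist())
```

```text
pin side
[[ 0.   3.2  6.5  9.7 13.  16.2 19.5 22.7 26. ]
 [-5.7 -5.7 -5.5 -5.5 -5.5  3.5 -5.  -5.   4. ]
 [13.5 13.5 14.  14.  14.  14.  14.  14.  14. ]]
 slope 0.263 off0 -6.81 mm; +off is along [-0.254  0.967]
sleeve front side
[[ 0.   4.   8.  12.  16.  20.  24.  28.  32. ]
 [ 5.   5.5 -4.   1.8  1.8  2.   2.5  0.8  0.8]
 [28.  27.  28.  27.5 26.5 27.  27.  28.5 28.5]]
 slope -0.075 off0 2.98 mm; +off is along [-0.254  0.967]
sleeve rear side
[[  0.    3.    6.    9.   12.   15.   18.   21.   24. ]
 [ -2.7  -2.7  -2.5 -13.    3.8  -7.5  -4.5  -9.5   8.5]
 [ 28.5  28.5  28.   27.   26.5  28.   32.   28.   27. ]]
 slope 0.146 off0 -5.11 mm; +off is along [-0.254  0.967]
pin top
[[ 0.   3.2  6.5  9.7 13.  16.2 19.5 22.7 26. ]
 [-5.5 -6.  -1.  -0.7  0.5  0.   1.   0.5  0.5]
 [14.  13.  14.  12.5 14.  14.  14.  14.  14. ]]
 slope 0.247 off0 -4.41 mm; +off is along [-0.254  0.967]
sleeve front top
[[ 0.   4.   8.  12.  16.  20.  24.  28.  32. ]
 [ 9.  12.   6.  12.5 12.5 13.  12.5 12.5 11.5]
 [28.  28.  28.  28.  28.  28.  28.  28.  28. ]]
 slope 0.104 off0 9.61 mm; +off is along [-0.25
[... 358 characters left out ...]
40, 109, 114, 139, 141, 141, 142, 118, 94, 89, 84, 83, 84] [131, 132, 132, 132, 132, 132, 132, 132, 131, 129, 129, 129, 130, 129, 131, 132, 133, 134, 133, 131, 131, 131, 130, 131, 131]
[279.1 197.4] 185 [124, 102, 77, 62, 64, 72, 149, 174, 184, 194, 198, 190, 172, 159, 141, 121, 91, 131, 143, 142, 144, 145, 141, 107, 87] [127, 126, 121, 114, 115, 115, 124, 124, 123, 124, 126, 124, 123, 123, 124, 126, 125, 131, 132, 132, 131, 131, 132, 132, 130]
[303.5 198. ] 186 [45, 31, 36, 48, 46, 95, 159, 180, 187, 195, 197, 174, 129, 98, 92, 82, 75, 62, 62, 51, 46, 79, 89, 90, 85] [122, 121, 119, 118, 119, 123, 123, 124, 124, 123, 123, 124, 124, 125, 126, 126, 124, 117, 115, 117, 120, 129, 131, 130, 130]
```

Emit:
carry_out --moves '[{"x": 0,"y": -0.08,"z": 0,"turn": -0.01},{"x": -0.2,"y": 0,"z": 0,"turn": 0},{"x": -0.2,"y": 0,"z": 0,"turn": 0},{"x": -0.2,"y": 0,"z": 0,"turn": 0},{"x": -0.2,"y": 0,"z": 0,"turn": 0},{"x": -0.15,"y": 0,"z": 0,"turn": 0},{"x": -0.1,"y": 0,"z": 0,"turn": 0},{"x": 0,"y": 0,"z": 0,"turn": 0}]'

```text
t: 17.25
tool_pos: [0.5403, -0.0245, 0.0305]
tool_rot: [-0.417, 3.114, -0.0]
contact_force: [-0.1, 0.7, -1.1]
opening: 0.0266
grip_force: 39.7
```

Run:
```python
from prof import *
o=ctrl.get_obs(); t=o["tool_pos"]; R=Ro.from_rotvec(o["tool_rot"]).as_matrix(); print(t.round(4),np.arctan2(R[1,0],R[0,0]).round(4),o["contact_force"].round(2),o["wrist_torque"].round(2))
im=ctrl.get_image("side")[:,:,::-1].copy(); cv2.imwrite("pics/side8.png",im); lab=cv2.cvtColor(im,cv2.COLOR_BGR2LAB); C=cam("side")
u=-R[:2,0]; m=t[:2]+.0544*u; print("mouth",m.round(4), proj(C,[*m,.09]).round(1))
for d in (-.02,-.01,-.003,.003,.01,.02,.03,.04):
    p=proj(C,[*(m+d*u),.09]); c=int(round(p[0])); r=int(round(p[1])); print(d,p.round(1),r-9,lab[r-9:r+9,c,0].tolist(),"b",lab[r-9:r+9,c,2].tolist())
```

```text
[ 0.5403 -0.0245  0.0305] -2.8751 [-0.11  0.67 -1.11] [-0.    0.03 -0.01]
mouth [ 0.5928 -0.0102] [257.8 196.3]
-0.02 [265.9 196.5] 187 [139, 138, 139, 143, 165, 178, 187, 195, 191, 179, 162, 144, 128, 100, 100, 126, 139, 141] b [134, 135, 133, 131, 130, 132, 131, 129, 130, 130, 130, 131, 130, 131, 131, 134, 134, 134]
-0.01 [261.8 196.4] 187 [82, 111, 124, 123, 142, 152, 160, 168, 176, 166, 146, 129, 113, 93, 104, 131, 141, 140] b [132, 133, 133, 140, 138, 137, 138, 136, 136, 135, 137, 135, 135, 133, 133, 133, 134, 134]
-0.003 [259.  196.3] 187 [139, 126, 125, 120, 118, 122, 126, 132, 134, 117, 122, 126, 124, 115, 134, 139, 141, 140] b [131, 130, 131, 132, 135, 138, 141, 137, 136, 137, 139, 139, 139, 136, 134, 134, 134, 134]
0.003 [256.5 196.3] 187 [142, 127, 128, 124, 124, 119, 136, 151, 155, 132, 103, 127, 136, 136, 139, 138, 137, 137] b [131, 130, 132, 131, 131, 131, 129, 128, 129, 129, 130, 133, 133, 133, 134, 134, 134, 134]
0.01 [253.7 196.2] 187 [140, 121, 125, 125, 124, 116, 143, 160, 164, 141, 110, 114, 130, 139, 139, 140, 140, 141] b [131, 131, 131, 131, 131, 130, 130, 129, 129, 128, 129, 132, 134, 134, 134, 134, 133, 134]
0.02 [249.6 196.2] 187 [133, 122, 122, 120, 124, 110, 141, 162, 163, 138, 111, 117, 135, 136, 138, 138, 138, 141] b [131, 131, 130, 132, 131, 130, 130, 129, 129, 128, 129, 132, 133, 133, 133, 134, 134, 133]
0.03 [245.6 196.1] 187 [142, 141, 141, 138, 133, 129, 147, 169, 167, 138, 109, 117, 139, 142, 140, 136, 117, 93] b [134, 134, 133, 134, 133, 132, 128, 129, 129, 128, 128, 131, 133, 133, 133, 133, 133, 132]
0.04 [241.5 196. ] 187 [138, 139, 135, 139, 139, 124, 135, 150, 147, 122, 98, 108, 130, 134, 140, 140, 106, 85] b [133, 133, 133, 133, 133, 131, 129, 128, 128, 129, 129, 132, 133, 134, 133, 134, 133, 132]
```

Emit:
carry_out --moves '[{"x": -0.05,"y": 0,"z": 0,"turn": 0},{"x": -0.05,"y": 0,"z": 0,"turn": 0},{"x": -0.05,"y": 0,"z": 0,"turn": 0},{"x": -0.05,"y": 0,"z": 0,"turn": 0},{"x": -0.05,"y": 0,"z": 0,"turn": 0},{"x": -0.05,"y": 0,"z": 0,"turn": 0},{"x": 0,"y": 0,"z": 0,"turn": 0},{"x": 0,"y": 0,"z": 0,"turn": 0}]'

```text
t: 18.1
tool_pos: [0.5472, -0.0226, 0.0305]
tool_rot: [0.417, -3.114, -0.0]
contact_force: [-0.7, -0.4, -1.7]
opening: 0.0266
grip_force: 39.7
```

Emit:
carry_out --moves '[{"x": -0.05,"y": 0,"z": 0,"turn": 0},{"x": -0.05,"y": 0,"z": 0,"turn": 0},{"x": -0.05,"y": 0,"z": 0,"turn": 0},{"x": -0.05,"y": 0,"z": 0,"turn": 0},{"x": -0.05,"y": 0,"z": 0,"turn": 0},{"x": 0,"y": 0,"z": 0,"turn": 0},{"x": 0,"y": 0,"z": 0,"turn": 0},{"x": 0,"y": 0,"z": 0,"turn": 0}]'

```text
t: 18.9
tool_pos: [0.5532, -0.021, 0.0305]
tool_rot: [0.417, -3.114, -0.0]
contact_force: [0.9, 0.9, -2.3]
opening: 0.0268
grip_force: 39.7
```

Emit:
carry_out --moves '[{"x": -0.04,"y": 0,"z": 0,"turn": 0},{"x": -0.04,"y": 0,"z": 0,"turn": 0},{"x": -0.04,"y": 0,"z": 0,"turn": 0},{"x": -0.04,"y": 0,"z": 0,"turn": 0},{"x": 0,"y": 0,"z": 0,"turn": 0},{"x": 0,"y": 0,"z": 0,"turn": 0},{"x": 0,"y": 0,"z": 0,"turn": 0},{"x": 0,"y": 0,"z": 0,"turn": 0}]'

```text
t: 19.7
tool_pos: [0.5571, -0.0199, 0.0305]
tool_rot: [0.417, -3.114, -0.0]
contact_force: [-0.1, 0.6, -1.1]
opening: 0.0265
grip_force: 39.7
```

Emit:
carry_out --moves '[{"x": -0.04,"y": 0,"z": 0,"turn": 0},{"x": -0.04,"y": 0,"z": 0,"turn": 0},{"x": -0.04,"y": 0,"z": 0,"turn": 0},{"x": -0.04,"y": 0,"z": 0,"turn": 0},{"x": 0,"y": 0,"z": 0,"turn": 0},{"x": 0,"y": 0,"z": 0,"turn": 0},{"x": 0,"y": 0,"z": 0,"turn": 0},{"x": 0,"y": 0,"z": 0,"turn": 0}]'

```text
t: 20.5
tool_pos: [0.5609, -0.0189, 0.0305]
tool_rot: [0.417, -3.114, -0.0]
contact_force: [-0.0, 0.1, -2.0]
opening: 0.0262
grip_force: 39.7
```

Emit:
carry_out --moves '[{"x": -0.04,"y": 0,"z": 0,"turn": 0},{"x": -0.04,"y": 0,"z": 0,"turn": 0},{"x": -0.04,"y": 0,"z": 0,"turn": 0},{"x": -0.04,"y": 0,"z": 0,"turn": 0},{"x": -0.04,"y": 0,"z": 0,"turn": 0},{"x": -0.04,"y": 0,"z": 0,"turn": 0},{"x": 0,"y": 0,"z": 0,"turn": 0},{"x": 0,"y": 0,"z": 0,"turn": 0}]'

```text
t: 21.3
tool_pos: [0.5668, -0.0173, 0.0305]
tool_rot: [0.417, -3.114, -0.0]
contact_force: [-0.0, -0.1, -2.2]
opening: 0.0265
grip_force: 39.7
```

Emit:
carry_out --moves '[{"x": -0.05,"y": 0,"z": 0,"turn": 0},{"x": -0.05,"y": 0,"z": 0,"turn": 0},{"x": -0.05,"y": 0,"z": 0,"turn": 0},{"x": -0.05,"y": 0,"z": 0,"turn": 0},{"x": -0.05,"y": 0,"z": 0,"turn": 0},{"x": -0.05,"y": 0,"z": 0,"turn": 0},{"x": -0.05,"y": 0,"z": 0,"turn": 0},{"x": 0,"y": 0,"z": 0,"turn": 0}]'

```text
t: 22.1
tool_pos: [0.5754, -0.015, 0.0305]
tool_rot: [-0.417, 3.114, -0.0]
contact_force: [0.2, 0.0, -2.4]
opening: 0.0269
grip_force: 39.7
```

Run:
```python
from prof import *
o=ctrl.get_obs(); t=o["tool_pos"]; R=Ro.from_rotvec(o["tool_rot"]).as_matrix(); print(t.round(4),o["contact_force"].round(2),o["wrist_torque"].round(2))
im=ctrl.get_image("side")[:,:,::-1].copy(); cv2.imwrite("pics/side9.png",im); lab=cv2.cvtColor(im,cv2.COLOR_BGR2LAB); C=cam("side")
u=-R[:2,0]; m=t[:2]+.0544*u; print("mouth",m.round(4))
for d in np.arange(-.012,.022,.002):
    p=proj(C,[*(m+d*u),.09]); c=int(round(p[0])); r=int(round(p[1])); print(d.round(3),p.round(1),r-9,lab[r-9:r+9,c,0].tolist(),"b",lab[r-4:r+4,c,2].tolist(),"a",lab[r-4:r+4,c,1].tolist())
```

```text
[ 0.5754 -0.015   0.0305] [ 0.21  0.01 -2.38] [ 0.02 -0.02 -0.03]
mouth [ 6.279e-01 -6.000e-04]
-0.012 [247.9 196.1] 187 [141, 138, 130, 148, 162, 174, 187, 187, 185, 174, 157, 139, 120, 97, 117, 138, 132, 97] b [130, 131, 129, 130, 131, 130, 129, 131] a [123, 124, 126, 124, 123, 125, 125, 125]
-0.01 [247.1 196.1] 187 [141, 139, 131, 136, 141, 154, 162, 158, 168, 160, 144, 128, 112, 93, 119, 133, 107, 86] b [138, 137, 138, 136, 136, 135, 135, 135] a [127, 127, 127, 128, 126, 126, 127, 126]
-0.008 [246.2 196.1] 187 [141, 139, 129, 122, 132, 134, 140, 149, 142, 129, 115, 105, 90, 70, 99, 130, 120, 90] b [162, 165, 166, 164, 161, 157, 155, 151] a [135, 134, 133, 134, 134, 132, 132, 132]
-0.006 [245.4 196.1] 187 [141, 141, 134, 125, 130, 134, 140, 154, 144, 126, 115, 112, 99, 83, 111, 134, 128, 98] b [153, 157, 159, 157, 154, 152, 149, 147] a [133, 134, 132, 134, 132, 132, 132, 131]
-0.004 [244.6 196.1] 187 [141, 141, 134, 125, 130, 134, 140, 154, 144, 126, 115, 112, 99, 83, 111, 134, 128, 98] b [153, 157, 159, 157, 154, 152, 149, 147] a [133, 134, 132, 134, 132, 132, 132, 131]
-0.002 [2
[... 1645 characters left out ...]
97, 104, 105, 108, 118, 96, 80] b [128, 129, 128, 129, 128, 129, 128, 129] a [128, 128, 129, 128, 128, 128, 129, 130]
0.016 [236.5 195.9] 187 [41, 39, 48, 55, 109, 133, 140, 142, 142, 132, 121, 97, 104, 105, 108, 118, 96, 80] b [128, 129, 128, 129, 128, 129, 128, 129] a [128, 128, 129, 128, 128, 128, 129, 130]
0.018 [235.7 195.9] 187 [112, 113, 124, 106, 122, 114, 102, 98, 95, 86, 82, 79, 80, 74, 79, 82, 85, 87] b [128, 128, 128, 128, 128, 128, 130, 130] a [127, 127, 128, 127, 127, 128, 126, 127]
0.02 [234.9 195.9] 187 [160, 164, 183, 155, 146, 143, 138, 131, 131, 115, 99, 106, 110, 101, 106, 107, 109, 112] b [130, 130, 131, 130, 131, 130, 130, 129] a [124, 124, 124, 125, 124, 125, 125, 125]
```

Emit:
carry_out --moves '[{"x": -0.04,"y": 0,"z": 0,"turn": 0},{"x": -0.04,"y": 0,"z": 0,"turn": 0},{"x": -0.04,"y": 0,"z": 0,"turn": 0},{"x": -0.04,"y": 0,"z": 0,"turn": 0},{"x": -0.04,"y": 0,"z": 0,"turn": 0},{"x": 0,"y": 0,"z": 0,"turn": 0},{"x": 0,"y": 0,"z": 0,"turn": 0},{"x": 0,"y": 0,"z": 0,"turn": 0}]' --newtons 25

```text
t: 22.95
tool_pos: [0.58, -0.0137, 0.0305]
tool_rot: [0.417, -3.114, -0.0]
contact_force: [0.0, -0.1, -1.6]
opening: 0.0265
grip_force: 39.7
```

Emit:
carry_out --moves '[{"x": -0.02,"y": 0,"z": 0,"turn": 0},{"x": -0.02,"y": 0,"z": 0,"turn": 0},{"x": -0.02,"y": 0,"z": 0,"turn": 0},{"x": -0.02,"y": 0,"z": 0,"turn": 0},{"x": 0,"y": 0,"z": 0,"turn": 0},{"x": 0,"y": 0,"z": 0,"turn": 0},{"x": 0,"y": 0,"z": 0,"turn": 0},{"x": 0,"y": 0,"z": 0,"turn": 0}]'

```text
t: 23.75
tool_pos: [0.5819, -0.0132, 0.0305]
tool_rot: [0.417, -3.114, -0.0]
contact_force: [-1.0, 1.1, -1.5]
opening: 0.0268
grip_force: 39.7
```

Emit:
carry_out --moves '[{"x": -0.02,"y": 0,"z": 0,"turn": 0},{"x": -0.02,"y": 0,"z": 0,"turn": 0},{"x": -0.02,"y": 0,"z": 0,"turn": 0},{"x": 0,"y": 0,"z": 0,"turn": 0},{"x": 0,"y": 0,"z": 0,"turn": 0},{"x": 0,"y": 0,"z": 0,"turn": 0},{"x": 0,"y": 0,"z": 0,"turn": 0},{"x": 0,"y": 0,"z": 0,"turn": 0}]'

```text
t: 24.55
tool_pos: [0.5834, -0.0128, 0.0305]
tool_rot: [-0.417, 3.114, 0.0]
contact_force: [1.2, 0.1, -1.5]
opening: 0.0267
grip_force: 39.7
```

Emit:
carry_out --moves '[{"x": -0.02,"y": 0,"z": 0,"turn": 0},{"x": -0.02,"y": 0,"z": 0,"turn": 0},{"x": -0.02,"y": 0,"z": 0,"turn": 0},{"x": 0,"y": 0,"z": 0,"turn": 0},{"x": 0,"y": 0,"z": 0,"turn": 0},{"x": 0,"y": 0,"z": 0,"turn": 0},{"x": 0,"y": 0,"z": 0,"turn": 0},{"x": 0,"y": 0,"z": 0,"turn": 0}]'

```text
t: 25.35
tool_pos: [0.5841, -0.0126, 0.0301]
tool_rot: [0.417, -3.112, 0.0]
contact_force: [-4.6, -2.1, -0.4]
opening: 0.0268
grip_force: 39.8
```

Emit:
carry_out --moves '[{"x": 0.2,"y": 0,"z": 0,"turn": 0},{"x": 0.3,"y": 0,"z": 0,"turn": 0},{"x": 0.36,"y": 0,"z": 0,"turn": 0},{"x": 0.36,"y": 0,"z": 0,"turn": 0},{"x": 0.36,"y": 0,"z": 0,"turn": 0},{"x": 0.36,"y": 0,"z": 0,"turn": 0},{"x": 0.36,"y": 0,"z": 0,"turn": 0},{"x": 0.36,"y": 0,"z": 0,"turn": 0}]'

```text
t: 26.15
tool_pos: [0.52, -0.0301, 0.0306]
tool_rot: [-0.417, 3.114, -0.0]
contact_force: [0.3, -0.1, -2.1]
opening: 0.0269
grip_force: 39.8
```

Emit:
carry_out --moves '[{"x": 0,"y": 0,"z": -0.2,"turn": 0.1137},{"x": 0,"y": 0,"z": -0.2,"turn": 0.1137},{"x": 0,"y": 0,"z": -0.2,"turn": 0.1137},{"x": -0.13,"y": -0.9,"z": 0,"turn": 0},{"x": -0.13,"y": -0.9,"z": 0,"turn": 0},{"x": -0.13,"y": -0.9,"z": 0,"turn": 0},{"x": -0.13,"y": -0.9,"z": 0,"turn": 0},{"x": -0.13,"y": -0.9,"z": 0,"turn": 0}]'

```text
t: 26.95
tool_pos: [0.5281, -0.1442, 0.0455]
tool_rot: [0.118, 3.139, -0.0]
contact_force: [1.4, 1.1, -2.4]
opening: 0.027
grip_force: 39.7
```

```bash
python3 look.py w10 green_saddle
python3 - <<'E'
from h import *
d=np.load("pics/w2.npz"); C=cam("wrist",dict(tool_pos=d["p"],tool_rot=d["r"])); im=cv2.imread("pics/w2.png")
def green(im,nm,C):
    h=cv2.cvtColor(im,cv2.COLOR_BGR2HSV); m=cv2.inRange(h,(60,90,30),(95,255,255))
    n,l,s,c=cv2.connectedComponentsWithStats(m); k=1+np.argmax(s[1:,4]); print(nm,s[k])
    r=cv2.minAreaRect(np.argwhere(l==k)[:,::-1].astype(np.float32)); print(r, [at_z(C,p,.008)[:2].round(4).tolist() for p in cv2.boxPoints(r)])
green(im,"w2",C)
for n in("top","side"): green(cv2.imread(f"pics/{n}0.png"),n,cam(n))
d=np.load("pics/w3.npz"); green(cv2.imread("pics/w3.png"),"w3",cam("wrist",dict(tool_pos=d["p"],tool_rot=d["r"])))
for n in ("top0","top"):
    C=cam("top")
E
```

```text
t 26.95 tcp [ 0.5281 -0.1442  0.0455] xyaw 3.0667 down [ 0. -0. -1.] q [-0.4   0.01  1.92  0.    1.21 -1.9 ] f [ 1.4  1.1 -2.4] open 0.027 39.73403546959162
green_saddle [219.2, 344.5] 0.62 [ 0.6541 -0.1864]
w2 [ 174   54   83   95 3988]
((213.87930297851562, 101.55172729492188), (64.43628692626953, 77.9920425415039), 21.801410675048828) [[0.5035, -0.1133], [0.586, -0.1221], [0.5853, -0.189], [0.5008, -0.1847]]
top [285 202  22  33 627]
((295.4907531738281, 218.1661376953125), (20.74578857421875, 31.451501846313477), 3.1798300743103027) [[0.4868, -0.1194], [0.5826, -0.125], [0.5797, -0.1884], [0.4838, -0.182]]
side [274 178  39  29 456]
((293.86541748046875, 191.67306518554688), (36.86983108520508, 24.122283935546875), 11.309932708740234) [[0.5792, -0.1182], [0.5974, -0.244], [0.4831, -0.2366], [0.4755, -0.1145]]
w3 [ 401  138   77   86 3604]
((438.70953369140625, 180.2262725830078), (59.879791259765625, 92.63581085205078), 11.9761323928833) [[0.4877, -0.1125], [0.597, -0.119], [0.5832, -0.1873], [0.4714, -0.1871]]
```

Emit:
carry_out --moves '[{"x": -0.07,"y": -0.43,"z": 0,"turn": 0},{"x": 0,"y": 0,"z": 0.4,"turn": 0},{"x": 0,"y": 0,"z": 0.4,"turn": 0},{"x": 0,"y": 0,"z": 0.4,"turn": 0},{"x": 0,"y": 0,"z": 0.4,"turn": 0},{"x": 0,"y": 0,"z": 0.3,"turn": 0},{"x": 0,"y": 0,"z": 0.15,"turn": 0},{"x": 0,"y": 0,"z": 0,"turn": 0}]'

```text
t: 27.85
tool_pos: [0.5289, -0.1538, -0.0066]
tool_rot: [-0.117, -3.138, -0.001]
contact_force: [-0.5, 0.3, -2.0]
opening: 0.0267
grip_force: 39.7
```

Emit:
carry_out --moves '[{"x": 0,"y": 0,"z": 0.06,"turn": 0},{"x": 0,"y": 0,"z": 0.06,"turn": 0},{"x": 0,"y": 0,"z": 0.04,"turn": 0},{"x": 0,"y": 0,"z": 0,"turn": 0},{"x": 0,"y": 0,"z": 0,"turn": 0},{"x": 0,"y": 0,"z": 0,"turn": 0},{"x": 0,"y": 0,"z": 0,"turn": 0},{"x": 0,"y": 0,"z": 0,"turn": 0}]'

```text
t: 28.65
tool_pos: [0.5294, -0.1541, -0.0097]
tool_rot: [0.118, 3.139, -0.0]
contact_force: [-0.5, 0.4, -1.1]
opening: 0.0268
grip_force: 39.7
```

Emit:
carry_out --moves '[{"x": 0,"y": 0,"z": 0.04,"turn": 0},{"x": 0,"y": 0,"z": 0.04,"turn": 0},{"x": 0,"y": 0,"z": 0.02,"turn": 0},{"x": 0,"y": 0,"z": 0,"turn": 0},{"x": 0,"y": 0,"z": 0,"turn": 0},{"x": 0,"y": 0,"z": 0,"turn": 0},{"x": 0,"y": 0,"z": 0,"turn": 0},{"x": 0,"y": 0,"z": 0,"turn": 0}]'

```text
t: 29.45
tool_pos: [0.5297, -0.154, -0.011]
tool_rot: [-0.117, -3.139, -0.001]
contact_force: [-4.5, 2.4, 7.8]
opening: 0.0266
grip_force: 40.6
```

Emit:
carry_out --moves '[{"x": 0,"y": 0,"z": 0,"turn": 0},{"x": 0,"y": 0,"z": 0,"turn": 0},{"x": 0,"y": 0,"z": 0,"turn": 0},{"x": 0,"y": 0,"z": 0,"turn": 0},{"x": 0,"y": 0,"z": 0,"turn": 0},{"x": 0,"y": 0,"z": 0,"turn": 0},{"x": 0,"y": 0,"z": 0,"turn": 0},{"x": 0,"y": 0,"z": 0,"turn": 0}]' --grip 55

```text
t: 30.25
tool_pos: [0.5294, -0.1541, -0.0123]
tool_rot: [-0.118, -3.139, -0.0]
contact_force: [-0.6, -0.5, -0.7]
opening: 0.0549
grip_force: 0.0
```

Emit:
carry_out --moves '[{"x": 0,"y": 0,"z": -0.3,"turn": 0},{"x": 0,"y": 0,"z": -0.6,"turn": 0},{"x": 0,"y": 0,"z": -0.9,"turn": 0},{"x": 0,"y": 0,"z": -1,"turn": 0},{"x": 0,"y": 0,"z": -1,"turn": 0},{"x": 0,"y": 0,"z": -1,"turn": 0},{"x": 0,"y": 0,"z": -0.5,"turn": 0},{"x": 0,"y": 0,"z": 0,"turn": 0}]'

```text
t: 31.05
tool_pos: [0.5313, -0.1549, 0.1237]
tool_rot: [0.117, 3.134, -0.003]
contact_force: [0.8, -0.3, 0.1]
opening: 0.0549
grip_force: 0.0
```

```bash
sed -i 's/"sleeve_a":.09,"sleeve_a_mouth":.09/"z":0/' look.py; python3 look.py w11 sleeve_a sleeve_a_mouth green_saddle
python3 - <<'E'
from h import *
for n in ("side","top"):
    ctrl.get_image(n); C=cam(n)
    for q in ("sleeve_a","sleeve_a_mouth"):
        for d in ctrl.mark_of(n,q)[:3]: print(n,q,np.round(d["pixel"],1),round(d["confidence"],2),at_z(C,d["pixel"],.048).round(4))
E
```

```text
t 31.05 tcp [ 0.5313 -0.1549  0.1237] xyaw 3.0667 down [ 0.005 -0.002 -1.   ] q [-0.42 -0.07  1.85  0.    1.35 -1.91] f [ 0.8 -0.3  0.1] open 0.0549 0.0
sleeve_a [255.1, 189.3] 0.64 [ 0.5305 -0.1568]
sleeve_a_mouth [261.3, 243.4] 0.9 [ 0.5801 -0.1551]
side sleeve_a [279.3 284.5] 0.71 [0.4804 0.2125 0.048 ]
side sleeve_a [293.8 181.1] 0.55 [ 0.5341 -0.1693  0.048 ]
side sleeve_a [233.7 221.1] 0.53 [0.6354 0.0499 0.048 ]
side sleeve_a_mouth [277.6 181.9] 0.87 [ 0.577  -0.1516  0.048 ]
top sleeve_a [297.  214.3] 0.73 [ 0.5396 -0.1538  0.048 ]
top sleeve_a [174.9 229.1] 0.55 [0.4922 0.2032 0.048 ]
top sleeve_a_mouth [202.9 156.3] 0.51 [0.7124 0.1279 0.048 ]
```

```bash
python3 -c "
from station import ctrl
print(ctrl.finish_job())"
```

```text
the job is handed in; nothing more can be done
None
```

The right-hand sleeve went home against the gauge flange with about 5 N of contact force and now lies in the middle of the green saddle; the job is handed in at about 31 s, with no verdict returned.

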